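Re-rack the small-finds pots in reverse order

ROBOT

A 7-joint arm with a two-finger parallel gripper is mounted at the origin on the work surface. World frame = base frame: x ahead of the robot, y to its left, z up, the work surface at z = 0. Lengths are in m, angles in rad, forces in N, time in s.
With the tool pointing down it reaches from about 0.425 to 0.925 m from the base axis. Payload 6.8 kg.
Tool frame: the origin (TCP) lies between the finger pads; the fingertips stand 11 mm ahead of it and the grasp point (between the pads) lies 8 mm behind it (ctrl.nose_length is the distance from the TCP to the fingertips, in m); z points along the fingers, y is the line along which they close (so a half turn about z gives the same grasp; the last joint's range is limited). The gripper opens to 88 mm and grips with 3 to 60 N. Pads are 20 mm wide; open, the fingers measure 115 mm over their backs; the gripper's body (75 mm by 178 mm) begins 61 mm behind the grasp point.
Start: joints at [-0.108, 0.477, 0.022, 1.555, -0.011, 1.109, -0.083], TCP at [0.675, 0, 0.234] pointing down, gripper open.
Joint ranges: [-2.96, 2.96], [-0.34, 2.1], [-1.41, 1.46], [0.24, 2.44], [-1.37, 4.51], [0.17, 1.92], [-2.96, 2.96]. Speed limits (rad/s): [2.39, 2.39, 3.14, 3.14, 3.14, 3.14, 3.14].

INTERFACE

Orientations are given as a unit quaternion [x, y, z, w].
In Python, from workcell import ctrl, eyes, finish_job gives the robot as it stands. The module is installed in compiled form; this text tells all that it offers.
- The arm moves only by the tool carry_out, never from a script. Its argument "steps" is one flat list of numbers, 7 for each row, row after row: the turn, a rotation vector about the tool's x, y, z normalised to -1 to 1, where 1 is 30 degrees, then the shift along the tool's x, y, z normalised to -1 to 1, where 1 is 0.02 m, then the closure, from 0 (fully open) to 1 (shut). In form: [ax, ay, az, dx, dy, dz, fingers, ax, ay, az, dx, dy, dz, fingers, ...]. A call has 1 to 5 rows; each row shifts and turns the commanded pose from where the row before left it, along the tool's axes as they then stand; what a row does not reach is not made up. A row lasts 1/12 s, in which the tool goes at most 41.7 mm and 7.16 degrees, less where a joint would pass 70% of its speed; a pose out of reach is approached as far as the arm can. A call with a number of a shift or a turn outside -1 to 1 is refused whole. A call with a gripper value outside its range is refused whole. The fingers move at their own pace and stop on an object; the grip force is fixed at half the most. Time passes only in rows, so rows that do not move let the fingers close. It gives the time, the measured TCP pose, the force and the opening at its end, in the units of the state.
- ctrl.get_obs(): the state, without advancing time (a new reading comes with each control period).
- eyes.grab_frame(name): name is "scene" or "side" or "wrist"; returns the picture (420x560x3 uint8, red, green, blue); there is no depth.
- eyes.camera_params(name): a dict with "camera_matrix" (3x3 intrinsics, pixels), "distortion" ([k1, k2, p1, p2, k3] as OpenCV has them; the pictures are not rectified), "rvec" (rotation vector, rad) and "tvec" (3), from world to camera coordinates, as OpenCV has them. Camera axes: x right, y down, z forward; pixel columns grow to the right and rows downward; lengths in m; the calibration is good to about 2 mm. A picture is of the moment at which its call begins: read the wrist's pose just before it. camera_params takes no time and is no camera call; for the wrist camera it gives the pose at the moment of the call.
- finish_job(): hands the job in, once; it reports no verdict.
The state is a dict: "time": time; "qpos": joint angles; "joint_vel": joint speeds; "tau": joint torques, N m; "tool_pos": TCP position; "eef_rot": TCP orientation; "force": force on the tool from outside, world axes, zero at the start; "moment": the same for the moment, N m; "opening": opening from 0.0 (shut) to 1.0 (fully open).
Only numpy, scipy, OpenCV 4.12 (cv2) and the standard library are available. Lean on these libraries where they do the work, as an engineer would, in place of code of your own. Each camera call takes 0.05 s, during which the arm holds its last target. There are 200 camera calls.

TASK

Move the four colour-capped finds pots from the brown field rack into the grey archive rack, one to a pocket and in reverse order: the pot that starts next to the field rack's white end goes into the archive pocket farthest from the archive rack's white end, and so on, so that the last pot ends up next to the white end. Keep the pots upright and set them down rather than dropping them, each standing on its pocket's floor.

Things in the scene. Friction and masses are not known exactly. Their poses are not given: they have to be found in the camera images.
- pot_red: Loose small-finds pot, an upright white cylinder 37 mm across with a red screw cap and a red band round its middle; 72 mm tall, the cap 39 mm across and 17 mm high at the top; 60 to 130 g. Origin at the centre of its underside, z up along the pot.
- pot_blue: Loose small-finds pot, an upright white cylinder 37 mm across with a blue screw cap and a blue band round its middle; 72 mm tall, the cap 39 mm across and 17 mm high at the top; 60 to 130 g. Origin at the centre of its underside, z up along the pot.
- pot_green: Loose small-finds pot, an upright white cylinder 37 mm across with a green screw cap and a green band round its middle; 72 mm tall, the cap 39 mm across and 17 mm high at the top; 60 to 130 g. Origin at the centre of its underside, z up along the pot.
- pot_yellow: Loose small-finds pot, an upright white cylinder 37 mm across with a yellow screw cap and a yellow band round its middle; 72 mm tall, the cap 39 mm across and 17 mm high at the top; 60 to 130 g. Origin at the centre of its underside, z up along the pot.
- field_rack: Field rack, dark brown wood, holds the pots at the start; all in mm: 285 (x) by 70 (y), 30 high, fixed. Four open pockets in a row, centres at x = -105, -35, 35, 105, y = 0; each 65 by 60 inside, floor 8 above the table, walls 5 thick. White end block 22 thick, 30 high at its -x end. Origin on the table under the middle of the row, z up. A ledge 24 wide, 6 high along its -y side carries the colour tags.
- archive_rack: Archive rack, grey painted, empty at the start; all in mm: 285 (x) by 70 (y), 30 high, fixed. Four open pockets in a row, centres at x = -105, -35, 35, 105, y = 0; each 65 by 60 inside, floor 8 above the table, walls 5 thick. White end block 22 thick, 30 high at its -x end. Origin on the table under the middle of the row, z up.
- tag_red: Flat red tag, 40 by 20 by 3 mm, fixed on the field rack's ledge 47 mm to the -y side of the pocket in which the red-capped pot stands at the start; it stays there and still shows, after the pot has gone, which pocket was its own. Origin at the centre of its underside, 6 mm above the table; axes as the field rack's.
- tag_blue: Flat blue tag, 40 by 20 by 3 mm, fixed on the field rack's ledge 47 mm to the -y side of the pocket in which the blue-capped pot stands at the start; it stays there and still shows, after the pot has gone, which pocket was its own. Origin at the centre of its underside, 6 mm above the table; axes as the field rack's.
- tag_green: Flat green tag, 40 by 20 by 3 mm, fixed on the field rack's ledge 47 mm to the -y side of the pocket in which the green-capped pot stands at the start; it stays there and still shows, after the pot has gone, which pocket was its own. Origin at the centre of its underside, 6 mm above the table; axes as the field rack's.
- tag_yellow: Flat yellow tag, 40 by 20 by 3 mm, fixed on the field rack's ledge 47 mm to the -y side of the pocket in which the yellow-capped pot stands at the start; it stays there and still shows, after the pot has gone, which pocket was its own. Origin at the centre of its underside, 6 mm above the table; axes as the field rack's.
Things that resemble listed ones, but are neither listed nor needed, are in the scene too. Leave any orange or pink look-alike of the pot_red alone.

How it is judged:
At the end, for the whole second after the job is handed in: Every pot stands upright (0.12 rad) and at rest on the floor of an archive pocket (5 mm in height, 15 mm across, 16 mm along from the pocket's place), in reverse: the pot from the n-th field pocket from the white end is in the n-th archive pocket from the other end (((x of tag_red in the frame of field_rack between -0.125 and -0.085 m and x of pot_red in the frame of archive_rack between 0.089 and 0.121 m) or (x of tag_red in the frame of field_rack between -0.055 and -0.015 m and x of pot_red in the frame of archive_rack between 0.019 and 0.051 m) or (x of tag_red in the frame of field_rack between 0.015 and 0.055 m and x of pot_red in the frame of archive_rack between -0.051 and -0.019 m) or (x of tag_red in the frame of field_rack between 0.085 and 0.125 m and x of pot_red in the frame of archive_rack between -0.121 and -0.089 m)) and y of pot_red in the frame of archive_rack between -0.015 and 0.015 m and z of pot_red in the frame of archive_rack between 0.003 and 0.013 m and angle between each of pot_red, pot_blue, pot_green, pot_yellow's own z axis and vertical below 0.12 rad and linear speed of each of pot_red, pot_blue, pot_green, pot_yellow below 0.02 m/s and ((x of tag_blue in the frame of field_rack between -0.125 and -0.085 m and x of pot_blue in the frame of archive_rack between 0.089 and 0.121 m) or (x of tag_blue in the frame of field_rack between -0.055 and -0.015 m and x of pot_blue in the frame of archive_rack between 0.019 and 0.051 m) or (x of tag_blue in the frame of field_rack between 0.015 and 0.055 m and x of pot_blue in the frame of archive_rack between -0.051 and -0.019 m) or (x of tag_blue in the frame of field_rack between 0.085 and 0.125 m and x of pot_blue in the frame of archive_rack between -0.121 and -0.089 m)) and y of pot_blue in the frame of archive_rack between -0.015 and 0.015 m and z of pot_blue in the frame of archive_rack between 0.003 and 0.013 m and ((x of tag_green in the frame of field_rack between -0.125 and -0.085 m and x of pot_green in the frame of archive_rack between 0.089 and 0.121 m) or (x of tag_green in the frame of field_rack between -0.055 and -0.015 m and x of pot_green in the frame of archive_rack between 0.019 and 0.051 m) or (x of tag_green in the frame of field_rack between 0.015 and 0.055 m and x of pot_green in the frame of archive_rack between -0.051 and -0.019 m) or (x of tag_green in the frame of field_rack between 0.085 and 0.125 m and x of pot_green in the frame of archive_rack between -0.121 and -0.089 m)) and y of pot_green in the frame of archive_rack between -0.015 and 0.015 m and z of pot_green in the frame of archive_rack between 0.003 and 0.013 m and ((x of tag_yellow in the frame of field_rack between -0.125 and -0.085 m and x of pot_yellow in the frame of archive_rack between 0.089 and 0.121 m) or (x of tag_yellow in the frame of field_rack between -0.055 and -0.015 m and x of pot_yellow in the frame of archive_rack between 0.019 and 0.051 m) or (x of tag_yellow in the frame of field_rack between 0.015 and 0.055 m and x of pot_yellow in the frame of archive_rack between -0.051 and -0.019 m) or (x of tag_yellow in the frame of field_rack between 0.085 and 0.125 m and x of pot_yellow in the frame of archive_rack between -0.121 and -0.089 m)) and y of pot_yellow in the frame of archive_rack between -0.015 and 0.015 m and z of pot_yellow in the frame of archive_rack between 0.003 and 0.013 m); the robot touches nothing.
It fails at once if a pot is tipped by more than 0.7 rad (angle between any of pot_red, pot_blue, pot_green, pot_yellow's own z axis and vertical above 0.7 rad).
It fails at once if a pot falls free of the fingers faster than 0.75 m/s (dropped by about 3 cm or more) ((contact force between the fingers and pot_red below 0.05 N and linear speed of pot_red above 0.75 m/s) or (contact force between the fingers and pot_blue below 0.05 N and linear speed of pot_blue above 0.75 m/s) or (contact force between the fingers and pot_green below 0.05 N and linear speed of pot_green above 0.75 m/s) or (contact force between the fingers and pot_yellow below 0.05 N and linear speed of pot_yellow above 0.75 m/s)).
It also fails if it takes over 115 s, if anything falls off the work surface, if the arm or the gripper's body presses on something with over 40 N, if the wrist force passes 120 N, or if a joint passes its speed limit or range.

## Working session

There is one attempt and no reset: what is moved stays moved. The work goes in short steps, Python scripts to look and compute and a tool call to move; the robot and the scene stay as the last step left them, time stands still between calls to the robot, and variables do not carry over. Pictures are saved under pics/ and viewed, on a budget of 14 in all, crops included, one or two more only if the job needs it, and the job is handed in when it is done.

Besides the shell and the picture viewer there is one more tool, called after ">>>" by a JSON object that holds its "method" and its "body". carry_out: Moves the arm, as the interface text tells. Its arguments: {"type":"object","properties":{"steps":{"type":"array"}},"required":["steps"]}

```bash
mkdir -p pics
python3 - <<'E'
from workcell import ctrl, eyes
import cv2, numpy as np
for n in ("scene","side"):
    im=eyes.grab_frame(n); cv2.imwrite(f"pics/{n}0.png",im[:,:,::-1]); 
    p=eyes.camera_params(n); print(n,{k:np.round(v,4).tolist() for k,v in p.items()})
o=ctrl.get_obs(); print(o, ctrl.nose_length)
E
```

```text
scene {'camera_matrix': [[537.8198, 0.0, 272.9806], [0.0, 537.8198, 209.5954], [0.0, 0.0, 1.0]], 'distortion': [-0.0769, 0.0, 0.0, 0.0, 0.0], 'rvec': [1.9964, 1.386, -0.5974], 'tvec': [-0.1345, -0.3059, 1.3065]}
side {'camera_matrix': [[508.4028, 0.0, 291.2223], [0.0, 508.4028, 207.4067], [0.0, 0.0, 1.0]], 'distortion': [-0.0042, 0.0, 0.0, 0.0, 0.0], 'rvec': [0.8637, -2.6356, 0.9702], 'tvec': [0.3751, 0.2474, 0.7695]}
{'time': 0.1, 'qpos': array([-0.10805705,  0.47769401,  0.02234182,  1.55632579, -0.01150018,
        1.10932384, -0.08309701]), 'joint_vel': array([-0.00039177, -0.00140659, -0.0007294 , -0.00305149, -0.00049695,
       -0.00133006, -0.00023878]), 'tau': array([ 4.71647683e-03, -5.84088278e+01,  1.53989889e+00, -2.73312145e+01,
       -5.42987685e-02,  1.30690381e-02,  5.50689708e-05]), 'tool_pos': array([ 6.74476449e-01, -3.84549489e-05,  2.32805950e-01]), 'eef_rot': array([ 7.07113266e-01,  7.07099831e-01, -6.13462623e-04, -5.31112083e-04]), 'force': array([-1.20023818, -1.19026457, -0.58207896]), 'moment': array([-0.01320034, -0.02965501,  0.01975857]), 'opening': 0.999142212257983} 0.011
```

View pics/scene0.png

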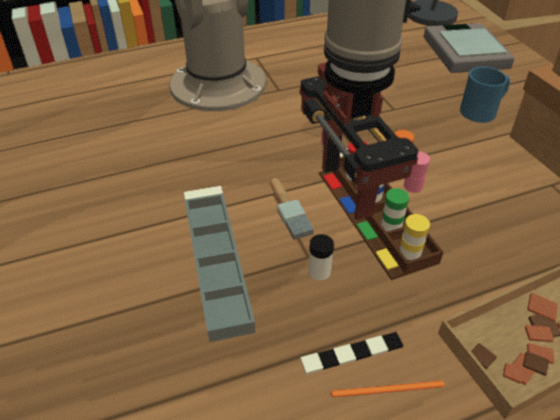

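View pics/side0.png

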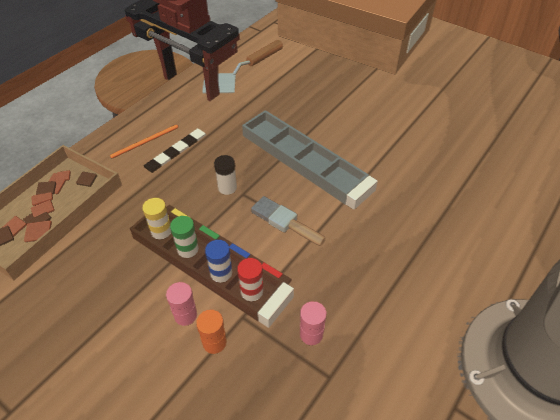

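The scene picture shows the grey archive rack with its white end at (204,194) and its far end at (228,325). The side picture shows the red cap (250,270), blue (218,252), green (182,228) and yellow (155,210) in the brown rack. Red is next to the white end at (277,303). The look-alikes are orange (211,332), pink (182,305) and pink (312,322), all outside the rack. An enlarged crop will confirm this and give me corners.

```bash
cat > h.py <<'E'
import cv2, numpy as np
from workcell import ctrl, eyes
def ray(n,px,z):
    p=eyes.camera_params(n); R=cv2.Rodrigues(np.array(p["rvec"],float))[0]; t=np.array(p["tvec"],float).ravel()
    u=cv2.undistortPoints(np.array(px,float).reshape(-1,1,2),np.array(p["camera_matrix"]),np.array(p["distortion"])).reshape(-1,2)
    d=np.c_[u,np.ones(len(u))]@R; c=-R.T@t
    return c+d*((z-c[2])/d[:,2])[:,None]
H={"red":[(0,5),(175,180)],"yellow":[(22,34)],"green":[(50,80)],"blue":[(105,125)]}
def blobs(im,col,amin=40,smin=150,vmin=60):
    hsv=cv2.cvtColor(im,cv2.COLOR_RGB2HSV); m=np.zeros(im.shape[:2],np.uint8)
    for a,b in H[col]: m|=cv2.inRange(hsv,(a,smin,vmin),(b,255,255))
    n,l,s,c=cv2.connectedComponentsWithStats(m)
    return [(int(s[i][4]),np.round(c[i],1)) for i in range(1,n) if s[i][4]>=amin]
E
python3 - <<'E'
from h import *
S=cv2.imread("pics/side0.png")[:,:,::-1].copy(); C=cv2.imread("pics/scene0.png")[:,:,::-1].copy()
for k in H:
    for n,im in (("side",S),("scene",C)):
        for a,c in blobs(im,k): print(k,n,a,c,"cap",np.round(ray(n,[c],.0715)[0,:2],4),"tag",np.round(ray(n,[c],.009)[0,:2],4))
a=cv2.resize(S[190:370,120:340],None,fx=3.6,fy=3.3,interpolation=3)[:,:,::-1]
cv2.imwrite("pics/c1.png",a)
b=cv2.resize(C[180:345,175:265],(0,0),fx=3.6,fy=3.6,interpolation=3); d=cv2.resize(S[105:210,235:385],(0,0),fx=3.2,fy=3.2,interpolation=3)
o=np.zeros((600,810,3),np.uint8); o[:b.shape[0],:b.shape[1]]=b; o[:d.shape[0],330:330+d.shape[1]]=d; cv2.imwrite("pics/c2.png",o[:,:800,::-1])
E
```

```text
red side 662 [253.8 270. ] cap [0.4285 0.1498] tag [0.4563 0.1195]
red side 103 [251.2 290.1] cap [0.4089 0.1804] tag [0.435 0.153]
red scene 277 [147.5  19.7] cap [-0.2702 -0.1125] tag [-0.4103 -0.0977]
red scene 339 [92.1 27.3] cap [-0.2847 -0.2575] tag [-0.4262 -0.2572]
red scene 732 [39.2 33.7] cap [-0.3056 -0.3931] tag [-0.4493 -0.4064]
red scene 66 [351.7 147.6] cap [0.4238 0.146 ] tag [0.3534 0.1867]
red scene 195 [332.5 180.9] cap [0.4969 0.0728] tag [0.4337 0.1062]
yellow side 304 [153.4 206. ] cap [0.65   0.1505] tag [0.6985 0.1203]
yellow side 56 [177.3 212.1] cap [0.6073 0.1358] tag [0.6519 0.1043]
yellow scene 467 [416.6 224.7] cap [0.6421 0.1549] tag [0.5935 0.1965]
yellow scene 110 [411.3 246.8] cap [0.6805 0.1224] tag [0.6358 0.1608]
yellow scene 278 [386.7 258.3] cap [0.6874 0.0755] tag [0.6434 0.1092]
green scene 238 [396.4 198.9] cap [0.5772 0.1545] tag [0.5221 0.1961]
green scene 56 [392.2 220.2] cap [0.6191 0.123 ] tag [0.5682 0.1615]
green scene 116 [366.6 230.3] cap [0.6243 0.0738] tag [0.574  0.1074]
blue side 291 [216.1 248.9] cap [0.5027 0.1544] tag [0.5375 0.1246]
blue scene 281 [107.3  23.3] cap [-0.2923 -0.2166] tag [-0.4346 -0.2122]
blue scene 140 [277.7   9.8] cap [-0.1945  0.2292] tag [-0.3271  0.2783]
blue scene 52 [306.    7.2] cap [-0.1819  0.307 ] tag [-0.3131  0.3639]
blue scene 429 [67.8 28.7] cap [-0.3035 -0.3192] tag [-0.4469 -0.3252]
blue scene 147 [348.2 204. ] cap [0.5593 0.0729] tag [0.5025 0.1063]
```

View pics/c1.png

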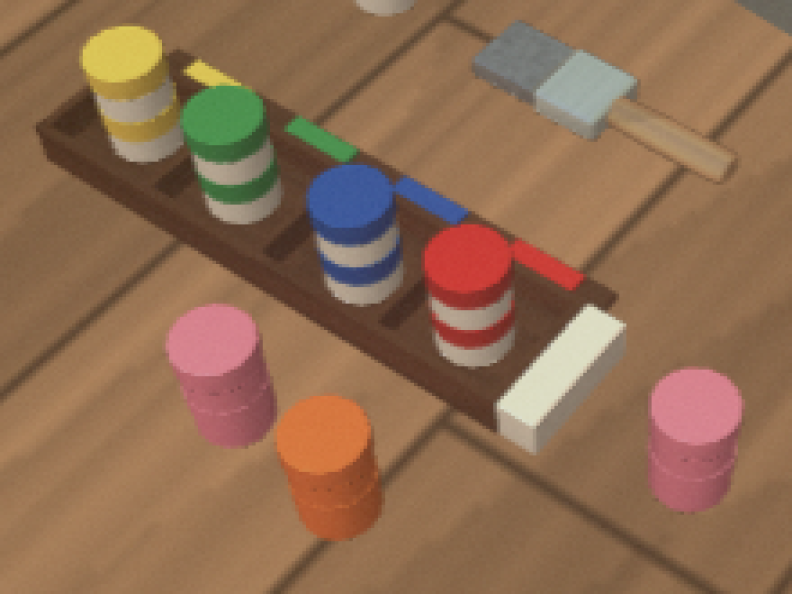

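View pics/c2.png

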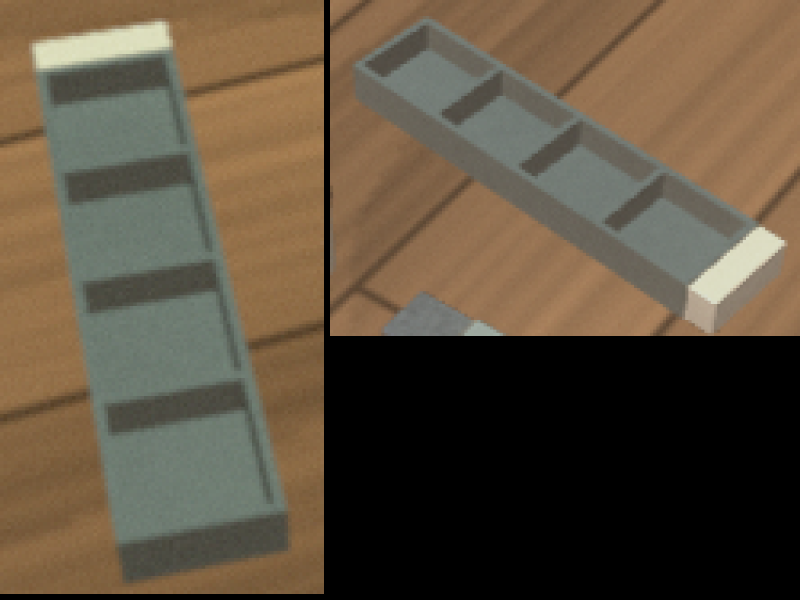

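Crop 1 confirms the order from the white end: red, blue, green, yellow. All have white bodies, and each tag matches its pot. The pink pots (215,390; 695,440) and the orange pot (330,465) stand outside the rack and have no white body. Crop 2 shows the archive rim and white block corners, which I'll ray-cast at z=0.03.

Run:
```python
from h import *
A=np.array([[33,43],[167,22],[172,47],[38,70],[120,543],[288,511]])/3.6+[175,180]
B=(np.array([[687,288],[757,227],[786,243],[715,303],[430,18],[356,66]])-[330,0])/3.2+[235,105]
print(np.round(ray("scene",A,.03),4)[:,:2].tolist()); print(np.round(ray("side",B,.03),4)[:,:2].tolist())
k=lambda p:np.array(p)/[3.6,3.3]+[120,190]
print("caps", np.round(ray("side",k([[469,265],[353,205],[227,124],[127,62]]),.0715),4)[:,:2].tolist())
print("cap tops", np.round(ray("side",k([[469,253],[351,193],[224,114],[123,52]]),.080),4)[:,:2].tolist())
print("fake tops",np.round(ray("side",k([[214,340],[325,433],[696,405]]),.072),4)[:,:2].tolist(), "black",np.round(ray("side",[[225,163]],.072),3))
W=k([[580,303],[625,325],[535,415],[498,405]]);print("white",np.round(ray("side",W,.03),4)[:,:2].tolist())
```

```text
[[0.3855, -0.1714], [0.3947, -0.1029], [0.4139, -0.1059], [0.406, -0.1738], [0.6885, -0.2083], [0.6976, -0.1402]]
[[0.4117, -0.1042], [0.4039, -0.1717], [0.383, -0.1706], [0.3924, -0.104], [0.6843, -0.2091], [0.693, -0.1405]]
caps [[0.4325, 0.1535], [0.496, 0.1573], [0.576, 0.1544], [0.6429, 0.153]]
cap tops [[0.4329, 0.1523], [0.4967, 0.1565], [0.5759, 0.1546], [0.6428, 0.1534]]
fake tops [[0.4926, 0.2489], [0.4237, 0.2563], [0.3111, 0.1562]] black [[ 0.62  -0.003  0.072]]
white [[0.3968, 0.1211], [0.3729, 0.1191], [0.3755, 0.1819], [0.3917, 0.1873]]
```

The archive origin comes out at (0.550,-0.157), yaw -0.126. The rim length measures 284 mm and the width 69 mm, both matching the given sizes. I'll turn 90° so the fingers close across the racks, then go above red.

>>> {"method": "carry_out", "body": {"steps": [0,0,0.23,0,0,0,0,0,0,0.23,0,0,0,0,0,0,0.23,0,0,0,0,0,0,0.23,0,0,0,0,0,0,0.23,0,0,0,0]}}

```text
time: 0.52
tool_pos: [0.6747, -0.0, 0.2331]
eef_rot: [0.886, 0.463, -0.0, -0.0]
force: [-1.1, 0.2, 0.5]
opening: 1.001
```

>>> {"method": "carry_out", "body": {"steps": [0,0,0.23,0,0,0,0,0,0,0.23,0,0,0,0,0,0,0.23,0,0,0,0,0,0,0.23,0,0,0,0,0,0,0.23,0,0,0,0]}}

```text
time: 0.93
tool_pos: [0.6747, 0.0001, 0.2331]
eef_rot: [0.984, 0.179, -0.0, -0.0]
force: [-0.7, -0.3, -0.6]
opening: 1.001
```

>>> {"method": "carry_out", "body": {"steps": [0,0,0.23,0,0,0,0,0,0,0.23,0,0,0,0,0,0,0.23,0,0,0,0,0,0,0,-0.6,-0.4,0,0,0,0,0,-0.9,-0.6,0,0]}}

```text
time: 1.35
tool_pos: [0.6451, 0.0186, 0.2329]
eef_rot: [1.0, 0.001, -0.0, 0.001]
force: [-1.2, 1.2, 0.4]
opening: 1.001
```

>>> {"method": "carry_out", "body": {"steps": [0,0,0,-0.9,-0.6,0,0,0,0,0,-0.9,-0.6,0,0,0,0,0,-0.9,-0.6,0,0,0,0,0,-0.9,-0.6,0,0,0,0,0,-0.9,-0.6,0,0]}}

```text
time: 1.77
tool_pos: [0.5534, 0.0799, 0.2333]
eef_rot: [1.0, 0.003, -0.0, 0.0]
force: [-0.1, 0.6, 0.5]
opening: 1.002
```

>>> {"method": "carry_out", "body": {"steps": [0,0,0,-0.9,-0.6,0,0,0,0,0,-0.9,-0.6,0,0,0,0,0,-0.9,-0.6,0,0,0,0,0,-0.9,-0.6,0,0,0,0,0,0,0,0,0]}}

```text
time: 2.18
tool_pos: [0.4789, 0.1294, 0.2331]
eef_rot: [1.0, 0.005, -0.001, -0.0]
force: [-0.2, 0.1, -0.3]
opening: 1.001
```

>>> {"method": "carry_out", "body": {"steps": [0,0,0,-0.8,-0.4,0.6,0,0,0,0,-0.8,-0.4,0.8,0,0,0,0,-0.7,-0.4,0.8,0,0,0,0,0,0,0.8,0,0,0,0,0,0,0,0]}}

```text
time: 2.6
tool_pos: [0.4341, 0.1502, 0.1712]
eef_rot: [1.0, 0.003, -0.002, 0.001]
force: [0.1, -0.7, -0.2]
opening: 1.001
```

Run:
```python
from h import *
print(ctrl.get_obs()["tool_pos"]); p=eyes.camera_params("wrist")
im=eyes.grab_frame("wrist"); cv2.imwrite("pics/w1.png",im[:,:,::-1])
for k in H:
    for a,c in blobs(im,k,200): print(k,a,c,"top",np.round(ray("wrist",[c],.080)[0,:2],4),"cap",np.round(ray("wrist",[c],.0715)[0,:2],4))
```

```text
[0.43408217 0.15019042 0.17122827]
red 742 [320.4 196.5] top [0.4534 0.1159] cap [0.4512 0.1147]
red 1766 [274.5 214.2] top [0.4378 0.1541] cap [0.4351 0.1542]
blue 706 [322.8 128.7] top [0.5078 0.1164] cap [0.5076 0.1152]
blue 1802 [271.  138.8] top [0.4999 0.1568] cap [0.4994 0.157 ]
```

View pics/w1.png

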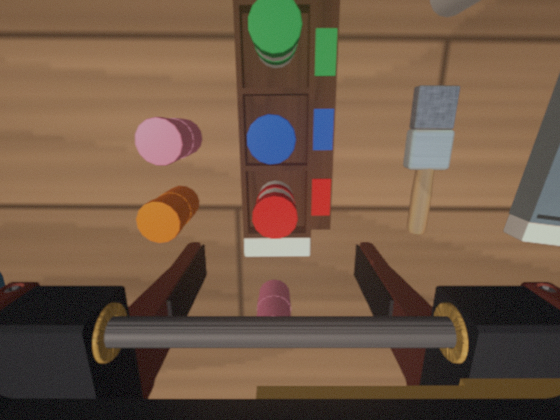

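The wrist view shows the red cap at (274,214), blue at (271,139) and green at (275,25). Red lies at about (0.435,0.154), which agrees with the side camera to 2 mm. Descend and grasp.

>>> {"method": "carry_out", "body": {"steps": [0,0,0,0.05,-0.2,0.7,0,0,0,0,0,0,1,0,0,0,0,0,0,1,0,0,0,0,0,0,1,0,0,0,0,0,0,1,0]}}

```text
time: 3.07
tool_pos: [0.439, 0.1547, 0.0799]
eef_rot: [1.0, 0.002, 0.001, -0.0]
force: [0.1, 1.4, -0.5]
opening: 0.999
```

>>> {"method": "carry_out", "body": {"steps": [0,0,0,0,0,0.7,0,0,0,0,0,0,0.1,0.3,0,0,0,0,0,0,0.4,0,0,0,0,0,0,0.5,0,0,0,0,0,0,0.52]}}

```text
time: 3.48
tool_pos: [0.4384, 0.155, 0.0649]
eef_rot: [1.0, 0.002, 0.001, -0.001]
force: [-0.0, 0.1, 0.0]
opening: 0.735
```

>>> {"method": "carry_out", "body": {"steps": [0,0,0,0,0,0,0.55,0,0,0,0,0,0,0.6,0,0,0,0,0,0,0.7,0,0,0,0,0,0,0.8,0,0,0,0,0,0,1]}}

```text
time: 3.9
tool_pos: [0.4374, 0.1549, 0.064]
eef_rot: [1.0, 0.003, 0.0, -0.0]
force: [-0.4, 0.2, 4.1]
opening: 0.439
```

>>> {"method": "carry_out", "body": {"steps": [0,0,0,0,0,0,1,0,0,0,0,0,0,1,0,0,0,0,0,-0.3,1,0,0,0,0,0,-0.5,1,0,0,0,0,0,0,1]}}

```text
time: 4.32
tool_pos: [0.4379, 0.155, 0.0811]
eef_rot: [1.0, 0.003, 0.001, -0.0]
force: [-0.1, 0.8, -0.9]
opening: 0.436
```

>>> {"method": "carry_out", "body": {"steps": [0,0,0,0,0,-0.6,1,0,0,0,0,0,-1,1,0,0,0,0,0,-1,1,0,0,0,0,0,-1,1,0,0,0,0,0,-0.8,1]}}

```text
time: 4.73
tool_pos: [0.4374, 0.1548, 0.1692]
eef_rot: [1.0, 0.003, 0.0, -0.0]
force: [0.1, 0.2, -0.1]
opening: 0.44
```

>>> {"method": "carry_out", "body": {"steps": [0,0,0,0.3,0.4,0,1,0,0,0,0.6,0.8,0,1,0,0,0,0.6,1,0,1,0,0,0,0.6,1,0,1,0,0,0,0.6,1,0,1]}}

```text
time: 5.15
tool_pos: [0.4919, 0.0695, 0.1669]
eef_rot: [1.0, 0.003, -0.0, 0.0]
force: [-0.7, 0.7, -0.9]
opening: 0.436
```

>>> {"method": "carry_out", "body": {"steps": [0,0,0,0.7,1,0,1,0,0,0,0.7,1,0,1,0,0,0,0.7,1,0,1,0,0,0,0.7,1,0,1,0,0,0,0.7,1,0,1]}}

```text
time: 5.57
tool_pos: [0.5623, -0.0304, 0.1666]
eef_rot: [1.0, 0.003, -0.001, 0.0]
force: [-0.1, 1.1, -0.9]
opening: 0.435
```

>>> {"method": "carry_out", "body": {"steps": [0,0,0,0.7,1,0,1,0,0,0,0.7,1,0,1,0,0,0,0.7,1,0,1,0,0,0,0.7,1,0,1,0,0,0,0.7,1,0,1]}}

```text
time: 5.98
tool_pos: [0.6327, -0.1301, 0.1663]
eef_rot: [1.0, 0.003, -0.001, 0.0]
force: [0.2, 0.8, -0.7]
opening: 0.436
```

>>> {"method": "carry_out", "body": {"steps": [0,0,0,0.6,0.8,0,1,0,0,0,0.4,0.4,0,1,0,0,0,0,0,0,1,0,0,0,0,0,0,1]}}

```text
time: 6.32
tool_pos: [0.6521, -0.1529, 0.1663]
eef_rot: [1.0, 0.002, -0.001, 0.0]
force: [-1.0, 0.5, -0.6]
opening: 0.437
```

Run:
```python
from h import *
print(ctrl.get_obs()["tool_pos"])
im=eyes.grab_frame("scene"); cv2.imwrite("pics/s2.png",im[:,:,::-1])
w=eyes.grab_frame("side"); cv2.imwrite("pics/d2.png",cv2.resize(w,None,fx=1.4,fy=1.4)[:,:,::-1])
```

```text
[ 0.65210955 -0.15288266  0.16629396]
```

View pics/d2.png

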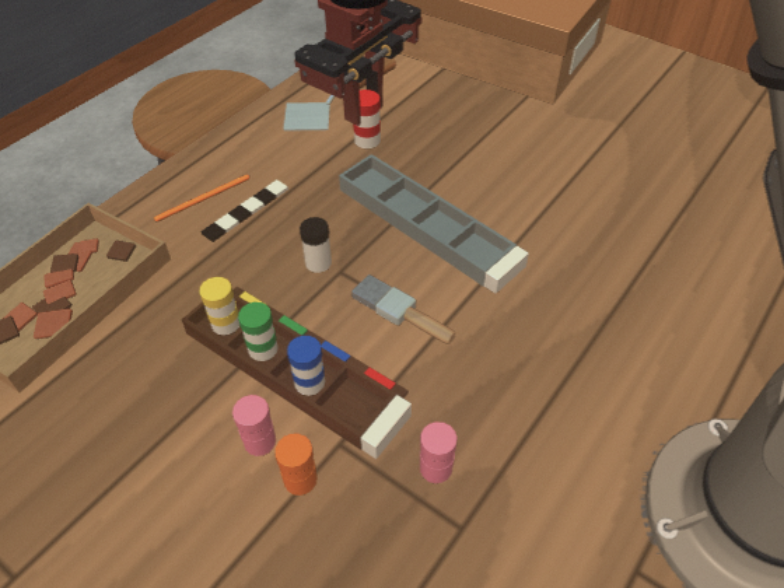

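The side view shows the red pot upright in the fingers at (367,120), above the archive rack's far end. Lower it.

>>> {"method": "carry_out", "body": {"steps": [0,0,0,0.1,0.5,0.3,1,0,0,0,0.1,0.35,0.8,1,0,0,0,0,0,1,1,0,0,0,0,0,1,1,0,0,0,0,0,0.8,1]}}

```text
time: 6.83
tool_pos: [0.6556, -0.1696, 0.0868]
eef_rot: [1.0, 0.002, -0.001, -0.0]
force: [-0.1, 0.8, -1.7]
opening: 0.439
```

>>> {"method": "carry_out", "body": {"steps": [0,0,0,0,0,0.5,1,0,0,0,0,0,0.3,1,0,0,0,0,0,0.1,1,0,0,0,0,0,0,1,0,0,0,0,0,0,1]}}

```text
time: 7.25
tool_pos: [0.6575, -0.1694, 0.0724]
eef_rot: [1.0, 0.003, 0.001, 0.0]
force: [-0.4, -0.1, -1.1]
opening: 0.44
```

>>> {"method": "carry_out", "body": {"steps": [0,0,0,0,0,0.2,1,0,0,0,0,0,0.1,1,0,0,0,0,0,0.1,1,0,0,0,0,0,0,1]}}

```text
time: 7.58
tool_pos: [0.6573, -0.1691, 0.0641]
eef_rot: [1.0, 0.003, 0.001, 0.0]
force: [-0.2, 0.2, 1.0]
opening: 0.435
```

>>> {"method": "carry_out", "body": {"steps": [0,0,0,0,0,0,0.5,0,0,0,0,0,0,0.3,0,0,0,0,0,0,0,0,0,0,0,0,-0.2,0,0,0,0,0,0,-0.8,0]}}

```text
time: 8.0
tool_pos: [0.6552, -0.1685, 0.0816]
eef_rot: [1.0, 0.003, -0.002, -0.0]
force: [-0.1, 0.5, -0.3]
opening: 0.769
```

>>> {"method": "carry_out", "body": {"steps": [0,0,0,0,0,-1,0,0,0,0,0,0,-1,0,0,0,0,0,0,-1,0,0,0,0,-0.5,-0.7,0,0,0,0,0,-0.5,-1,0,0]}}

```text
time: 8.42
tool_pos: [0.6375, -0.1378, 0.1458]
eef_rot: [1.0, 0.001, 0.002, 0.001]
force: [-0.1, 0.5, -0.1]
opening: 1.001
```

>>> {"method": "carry_out", "body": {"steps": [0,0,0,-0.5,-1,0,0,0,0,0,-0.5,-1,0,0,0,0,0,-0.5,-1,0,0,0,0,0,-0.5,-1,0,0,0,0,0,-0.5,-1,0,0]}}

```text
time: 8.83
tool_pos: [0.5857, -0.0346, 0.144]
eef_rot: [1.0, 0.003, 0.0, -0.0]
force: [0.9, 0.5, -0.1]
opening: 0.998
```

>>> {"method": "carry_out", "body": {"steps": [0,0,0,-0.5,-1,0,0,0,0,0,-0.5,-1,0,0,0,0,0,-0.5,-1,0,0,0,0,0,-0.5,-1,0,0,0,0,0,-0.5,-1,0,0]}}

```text
time: 9.25
tool_pos: [0.5352, 0.0651, 0.1441]
eef_rot: [1.0, 0.003, 0.0, -0.0]
force: [-0.9, 0.3, 0.5]
opening: 1.003
```

>>> {"method": "carry_out", "body": {"steps": [0,0,0,-0.5,-1,0,0,0,0,0,-0.4,-1,0,0,0,0,0,-0.4,-0.8,0,0,0,0,0,-0.2,-0.4,0,0,0,0,0,0,0,0,0]}}

```text
time: 9.67
tool_pos: [0.5046, 0.1301, 0.1439]
eef_rot: [1.0, 0.004, -0.0, -0.0]
force: [-0.6, -0.5, -0.2]
opening: 0.997
```

Run:
```python
from h import *
print(ctrl.get_obs()["tool_pos"]); H["green"]=[(45,85)]
im=eyes.grab_frame("wrist"); cv2.imwrite("pics/w3.png",im[:,:,::-1])
for k in H:
    for a,c in blobs(im,k,200,120,40): print(k,a,c,"top",np.round(ray("wrist",[c],.080)[0,:2],4),"cap",np.round(ray("wrist",[c],.0715)[0,:2],4))
w=eyes.grab_frame("side"); cv2.imwrite("pics/d3.png",cv2.resize(w[40:200,200:420],None,fx=3.5,fy=3.5,interpolation=3)[:,:,::-1])
```

```text
[0.50461375 0.13014985 0.14385744]
red 1105 [161.3 288.2] top [0.4538 0.2234] cap [0.4487 0.2271]
red 744 [302.1 268.4] top [0.4722 0.1103] cap [0.4678 0.1096]
red 306 [ 13.4 292.5] top [0.449 0.344] cap [0.4436 0.3526]
red 353 [545.  292.6] top [ 0.4517 -0.0871] cap [ 0.4465 -0.0957]
red 310 [406.4 304.5] top [0.44   0.0239] cap [0.4343 0.0198]
red 515 [148.3 366.9] top [0.3753 0.2432] cap [0.367  0.2478]
red 509 [411.2 363.3] top [0.3807 0.0122] cap [0.3727 0.0076]
yellow 3294 [245.9  26.6] top [0.6405 0.1503] cap [0.6427 0.1512]
yellow 1396 [306.2  45.9] top [0.6298 0.112 ] cap [0.6316 0.1113]
green 2443 [245.7 127.1] top [0.5794 0.152 ] cap [0.5793 0.1529]
green 891 [304.6 131.1] top [0.577  0.1115] cap [0.5767 0.1108]
blue 782 [303.3 204.2] top [0.5247 0.1109] cap [0.5224 0.1102]
blue 1994 [245.  233.7] top [0.5012 0.1546] cap [0.4979 0.1556]
```

View pics/d3.png

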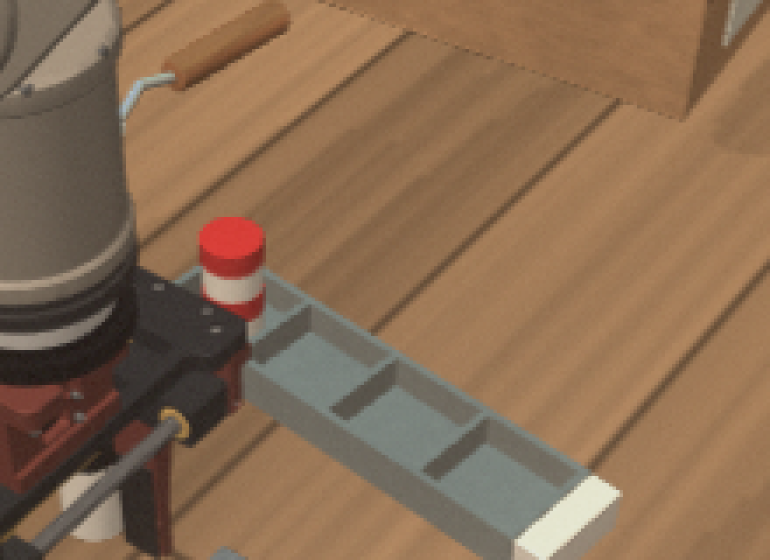

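The red pot stands upright in the far archive pocket (crop 232,250). Blue is at about (0.500,0.1555), so I'll fetch it next.

>>> {"method": "carry_out", "body": {"steps": [0,0,0,-0.1,-0.6,0,0,0,0,0,-0.1,-0.6,0.3,0,0,0,0,0,-0.1,0.8,0,0,0,0,0,0,1,0,0,0,0,0,0,1,0]}}

```text
time: 10.18
tool_pos: [0.5015, 0.1554, 0.0809]
eef_rot: [1.0, 0.003, 0.001, -0.0]
force: [-0.1, 0.0, 0.2]
opening: 0.999
```

>>> {"method": "carry_out", "body": {"steps": [0,0,0,0,0,0.7,0,0,0,0,0,0,0.2,0.2,0,0,0,0,0,0,0.4,0,0,0,0,0,0,0.5,0,0,0,0,0,0,0.52]}}

```text
time: 10.6
tool_pos: [0.5019, 0.1544, 0.0644]
eef_rot: [1.0, 0.003, 0.001, -0.0]
force: [1.1, -0.0, 0.0]
opening: 0.738
```

>>> {"method": "carry_out", "body": {"steps": [0,0,0,0,0,0,0.55,0,0,0,0,0,0,0.6,0,0,0,0,0,0,0.7,0,0,0,0,0,0,1,0,0,0,0,0,0,1]}}

```text
time: 11.02
tool_pos: [0.5015, 0.1544, 0.064]
eef_rot: [1.0, 0.003, 0.0, -0.0]
force: [-0.1, -0.3, 1.8]
opening: 0.44
```

>>> {"method": "carry_out", "body": {"steps": [0,0,0,0,0,0,1,0,0,0,0,0,0,1]}}

```text
time: 11.18
tool_pos: [0.5016, 0.1544, 0.064]
eef_rot: [1.0, 0.003, 0.0, -0.0]
force: [0.7, 0.2, 3.7]
opening: 0.438
```

>>> {"method": "carry_out", "body": {"steps": [0,0,0,0,0,-0.3,1,0,0,0,0,0,-0.9,1,0,0,0,0,0,-1,1,0,0,0,0,0,-1,1,0,0,0,0,0,-1,1]}}

```text
time: 11.6
tool_pos: [0.5006, 0.1535, 0.1484]
eef_rot: [1.0, 0.002, -0.001, 0.0]
force: [-0.6, 0.7, -1.2]
opening: 0.433
```

>>> {"method": "carry_out", "body": {"steps": [0,0,0,0.25,0.4,-1,1,0,0,0,0.25,0.8,0,1,0,0,0,0.25,1,0,1,0,0,0,0.25,1,0,1,0,0,0,0.25,1,0,1]}}

```text
time: 12.02
tool_pos: [0.5263, 0.0692, 0.1678]
eef_rot: [1.0, 0.003, -0.0, 0.0]
force: [-0.2, -0.0, -1.1]
opening: 0.439
```

>>> {"method": "carry_out", "body": {"steps": [0,0,0,0.25,1,0,1,0,0,0,0.25,1,0,1,0,0,0,0.25,1,0,1,0,0,0,0.25,1,0,1,0,0,0,0.25,1,0,1]}}

```text
time: 12.43
tool_pos: [0.5517, -0.0308, 0.1676]
eef_rot: [1.0, 0.002, -0.0, 0.0]
force: [0.3, 0.7, -0.2]
opening: 0.438
```

>>> {"method": "carry_out", "body": {"steps": [0,0,0,0.25,1,0,1,0,0,0,0.25,1,0,1,0,0,0,0.25,1,0,1,0,0,0,0.25,1,0,1,0,0,0,0.25,1,0,1]}}

```text
time: 12.85
tool_pos: [0.5772, -0.1306, 0.1675]
eef_rot: [1.0, 0.003, -0.001, -0.0]
force: [-0.0, -0.0, -0.8]
opening: 0.441
```

>>> {"method": "carry_out", "body": {"steps": [0,0,0,0.25,0.8,0,1,0,0,0,0,0.8,0,1,0,0,0,0,0,0.4,1,0,0,0,0,0,0,1]}}

```text
time: 13.18
tool_pos: [0.5814, -0.1618, 0.1581]
eef_rot: [1.0, 0.002, -0.001, -0.0]
force: [-0.2, 0.7, -2.0]
opening: 0.434
```

>>> {"method": "carry_out", "body": {"steps": [0,0,0,0.2,0,0.6,1,0,0,0,0,0,1,1,0,0,0,0,0,1,1,0,0,0,0,0,0.9,1,0,0,0,0,0,0.6,1]}}

```text
time: 13.6
tool_pos: [0.5859, -0.1591, 0.0749]
eef_rot: [1.0, 0.004, -0.001, -0.001]
force: [-0.0, -0.2, 0.3]
opening: 0.438
```

>>> {"method": "carry_out", "body": {"steps": [0,0,0,0,0,0.2,1,0,0,0,0,0,0.1,1,0,0,0,0,0,0,1,0,0,0,0,0,0,1]}}

```text
time: 13.93
tool_pos: [0.5875, -0.1614, 0.0724]
eef_rot: [1.0, 0.003, 0.001, 0.0]
force: [-0.2, 0.7, -1.3]
opening: 0.439
```

>>> {"method": "carry_out", "body": {"steps": [0,0,0,0,0,0.2,1,0,0,0,0,0,0.1,1,0,0,0,0,0,0.1,1,0,0,0,0,0,0,1]}}

```text
time: 14.27
tool_pos: [0.5874, -0.1615, 0.0641]
eef_rot: [1.0, 0.003, 0.001, -0.0]
force: [0.6, -0.2, 1.2]
opening: 0.436
```

>>> {"method": "carry_out", "body": {"steps": [0,0,0,0,0,0,0.5,0,0,0,0,0,0,0.3,0,0,0,0,0,0,0,0,0,0,0,0,-0.2,0,0,0,0,0,0,-0.8,0]}}

```text
time: 14.68
tool_pos: [0.5852, -0.161, 0.0819]
eef_rot: [1.0, 0.003, -0.002, -0.0]
force: [-0.6, 0.5, 0.6]
opening: 0.765
```

>>> {"method": "carry_out", "body": {"steps": [0,0,0,0,0,-1,0,0,0,0,0,0,-1,0,0,0,0,0,0,-1,0,0,0,0,-0.1,-0.7,0,0,0,0,0,-0.1,-1,0,0]}}

```text
time: 15.1
tool_pos: [0.5832, -0.1292, 0.1451]
eef_rot: [1.0, 0.001, 0.002, 0.001]
force: [1.3, 0.7, -0.7]
opening: 0.994
```

>>> {"method": "carry_out", "body": {"steps": [0,0,0,-0.1,-1,0,0,0,0,0,-0.1,-1,0,0,0,0,0,0,-1,0,0,0,0,0,0,-1,0,0,0,0,0,0,-1,0,0]}}

```text
time: 15.52
tool_pos: [0.5774, -0.0257, 0.1431]
eef_rot: [1.0, 0.003, -0.0, -0.0]
force: [-0.8, -0.1, 0.3]
opening: 1.0
```

>>> {"method": "carry_out", "body": {"steps": [0,0,0,0,-1,0,0,0,0,0,0,-1,0,0,0,0,0,0,-1,0,0,0,0,0,0,-1,0,0,0,0,0,0,-1,0,0]}}

```text
time: 15.93
tool_pos: [0.5768, 0.0742, 0.1431]
eef_rot: [1.0, 0.003, -0.0, -0.0]
force: [0.8, 0.8, 0.3]
opening: 1.004
```

>>> {"method": "carry_out", "body": {"steps": [0,0,0,0,-1,0,0,0,0,0,0,-1,0,0,0,0,0,0,-1,0,0,0,0,0,0,-0.6,0,0,0,0,0,0,0,0,0]}}

```text
time: 16.35
tool_pos: [0.5764, 0.1485, 0.143]
eef_rot: [1.0, 0.005, -0.0, -0.001]
force: [0.4, -0.1, -0.6]
opening: 1.002
```

Run:
```python
from h import *
print(ctrl.get_obs()["tool_pos"]); H["green"]=[(45,85)]
im=eyes.grab_frame("wrist")
for k in ("yellow","green"):
    for a,c in blobs(im,k,200,120,40): print(k,a,c,"top",np.round(ray("wrist",[c],.080)[0,:2],4),"cap",np.round(ray("wrist",[c],.0715)[0,:2],4))
w=eyes.grab_frame("scene"); cv2.imwrite("pics/s4.png",cv2.resize(w[100:345,160:400],None,fx=2.4,fy=2.4,interpolation=3)[:,:,::-1])
```

```text
[0.57638468 0.14852872 0.14303146]
yellow 2611 [273.8 135.3] top [0.6454 0.1502] cap [0.645  0.1504]
yellow 1091 [324.1 133.4] top [0.6469 0.1156] cap [0.6465 0.1144]
green 714 [321.4 206.3] top [0.5947 0.115 ] cap [0.5923 0.1138]
green 1968 [272.2 224.5] top [0.5802 0.1513] cap [0.5772 0.1515]
```

View pics/s4.png

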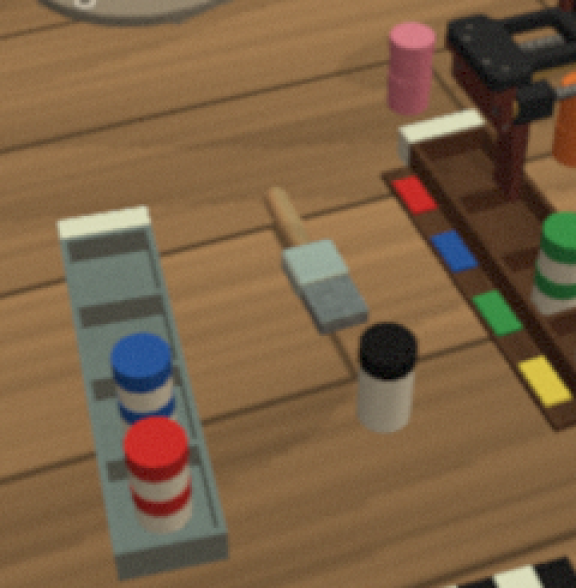

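The scene crop shows red (160,475) and blue (143,375) upright in the two farthest archive pockets. Green is at about (0.578,0.152).

>>> {"method": "carry_out", "body": {"steps": [0,0,0,0.05,-0.2,0.3,0,0,0,0,0,0,0.8,0,0,0,0,0,0,1,0,0,0,0,0,0,1,0,0,0,0,0,0,0.6,0]}}

```text
time: 16.87
tool_pos: [0.5773, 0.1468, 0.0675]
eef_rot: [1.0, 0.002, -0.001, 0.001]
force: [0.3, 0.1, -0.3]
opening: 0.998
```

>>> {"method": "carry_out", "body": {"steps": [0,0,0,0,0,0.2,0.2,0,0,0,0,0,0.05,0.3,0,0,0,0,0,0,0.4,0,0,0,0,0,0,0.5,0,0,0,0,0,0,0.52]}}

```text
time: 17.28
tool_pos: [0.579, 0.1486, 0.0657]
eef_rot: [1.0, 0.003, 0.001, -0.0]
force: [-0.2, 0.7, -0.8]
opening: 0.66
```

>>> {"method": "carry_out", "body": {"steps": [0,0,0,0,0,0,0.55,0,0,0,0,0,0,0.6,0,0,0,0,0,0,0.7,0,0,0,0,0,0,1,0,0,0,0,0,0,1]}}

```text
time: 17.7
tool_pos: [0.5785, 0.1488, 0.065]
eef_rot: [1.0, 0.003, 0.0, -0.0]
force: [-0.6, 0.6, 3.0]
opening: 0.439
```

>>> {"method": "carry_out", "body": {"steps": [0,0,0,0,0,0,1,0,0,0,0,0,0,1]}}

```text
time: 17.87
tool_pos: [0.5786, 0.1487, 0.065]
eef_rot: [1.0, 0.003, 0.0, -0.0]
force: [-0.2, 0.5, 2.6]
opening: 0.447
```

>>> {"method": "carry_out", "body": {"steps": [0,0,0,0,0,-0.3,1,0,0,0,0,0,-0.9,1,0,0,0,0,0,-1,1,0,0,0,0,0,-1,1,0,0,0,0,0,-1,1]}}

```text
time: 18.28
tool_pos: [0.5777, 0.1479, 0.1494]
eef_rot: [1.0, 0.002, -0.001, 0.0]
force: [1.5, 0.5, -1.2]
opening: 0.44
```

>>> {"method": "carry_out", "body": {"steps": [0,0,0,-0.2,0.4,-1,1,0,0,0,-0.2,0.8,0,1,0,0,0,-0.2,1,0,1,0,0,0,-0.2,1,0,1,0,0,0,-0.2,1,0,1]}}

```text
time: 18.7
tool_pos: [0.5574, 0.0624, 0.1679]
eef_rot: [1.0, 0.002, -0.001, 0.0]
force: [0.4, 0.1, -0.7]
opening: 0.44
```

>>> {"method": "carry_out", "body": {"steps": [0,0,0,-0.2,1,0,1,0,0,0,-0.2,1,0,1,0,0,0,-0.2,1,0,1,0,0,0,-0.2,1,0,1,0,0,0,-0.2,1,0,1]}}

```text
time: 19.12
tool_pos: [0.5376, -0.0378, 0.1677]
eef_rot: [1.0, 0.002, -0.001, 0.0]
force: [0.3, 0.3, -0.4]
opening: 0.445
```

>>> {"method": "carry_out", "body": {"steps": [0,0,0,-0.2,1,0,1,0,0,0,-0.2,1,0,1,0,0,0,-0.2,1,0,1,0,0,0,-0.2,1,0,1,0,0,0,-0.2,1,0,1]}}

```text
time: 19.53
tool_pos: [0.518, -0.1376, 0.1678]
eef_rot: [1.0, 0.002, -0.001, 0.0]
force: [0.3, 0.3, 0.1]
opening: 0.449
```

>>> {"method": "carry_out", "body": {"steps": [0,0,0,-0.2,0.8,0,1,0,0,0,0,0,0,1,0,0,0,0,0,0.4,1,0,0,0,0,0,0,1]}}

```text
time: 19.87
tool_pos: [0.5147, -0.1509, 0.1589]
eef_rot: [1.0, 0.003, -0.001, -0.0]
force: [-0.1, 0.0, -0.6]
opening: 0.444
```

Run:
```python
from h import *
w=eyes.grab_frame("side")[30:210,230:420]; s=eyes.grab_frame("scene")[100:345,160:400]
o=np.hstack([cv2.resize(w,(420,400),interpolation=3),cv2.resize(s,(380,400),interpolation=3)]); cv2.imwrite("pics/d5.png",o[:,:,::-1])
```

```text
(no output)
```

View pics/d5.png

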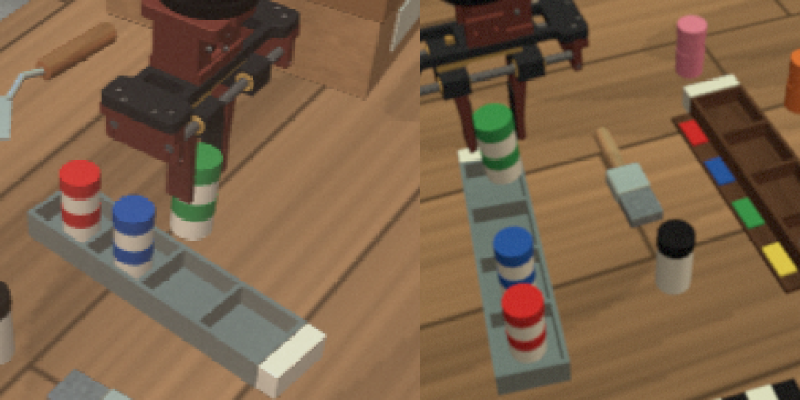

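Red and blue are fine. In the side view green seems to lean a little: cap right edge (222,163), base right edge (212,230). I'll enlarge it and measure before lowering.

Run:
```python
from h import *
w=eyes.grab_frame("side"); s=eyes.grab_frame("scene")
o=np.hstack([cv2.resize(w[80:155,295:345],(400,600),interpolation=3),cv2.resize(s[155:225,185:230],(386,600),interpolation=3)]); cv2.imwrite("pics/d6.png",o[:,:,::-1])
# expected projection of vertical axis at TCP, cap top z = tcp+.016, base z= tcp-.056
p=ctrl.get_obs()["tool_pos"]; print(p)
for n,f in (("side",lambda q:(q-[295,80])*8),("scene",lambda q:(q-[185,155])*[386/45,600/70])):
    c=eyes.camera_params(n)
    for dz in (.016,-.056): print(n,dz,f(cv2.projectPoints((p+[0,0,dz]).reshape(1,3),np.array(c["rvec"]),np.array(c["tvec"]),np.array(c["camera_matrix"]),np.array(c["distortion"]))[0].ravel()).round())
```

```text
[ 0.51595341 -0.15077246  0.16038081]
side 0.016 [188. 150.]
side -0.056 [172. 396.]
scene 0.016 [175. 142.]
scene -0.056 [214. 439.]
```

View pics/d6.png

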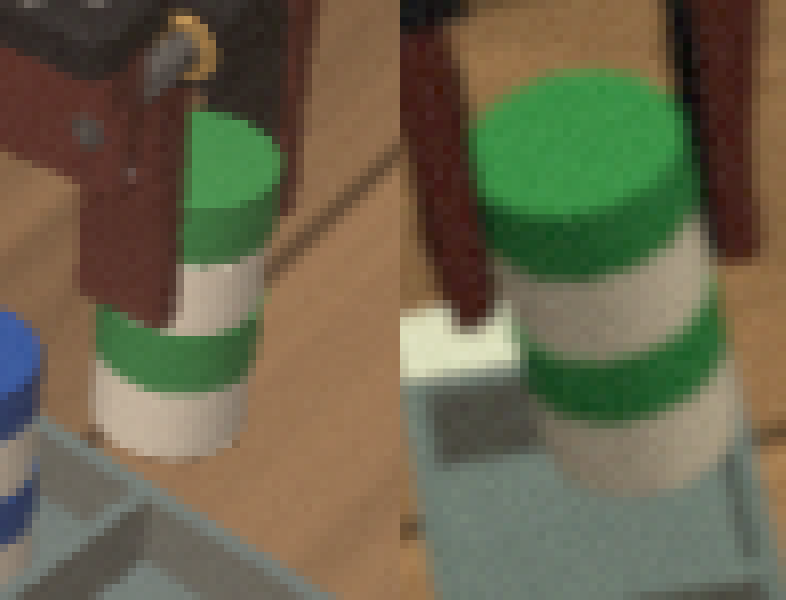

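Against the projected vertical axis, the lean is small. The base sits about 6 mm toward +y in the scene view, roughly 0.09 rad. It will stand up on the floor when released, so I'll shift 4 mm toward -y to centre the base and then lower gently.

>>> {"method": "carry_out", "body": {"steps": [0,0,0,0,0.2,0.6,1,0,0,0,0,0,1,1,0,0,0,0,0,1,1,0,0,0,0,0,0.9,1,0,0,0,0,0,0.6,1]}}

```text
time: 20.48
tool_pos: [0.5149, -0.1555, 0.0764]
eef_rot: [1.0, 0.003, -0.001, -0.0]
force: [0.6, 0.1, -0.7]
opening: 0.444
```

>>> {"method": "carry_out", "body": {"steps": [0,0,0,0,0,0.2,1,0,0,0,0,0,0.1,1,0,0,0,0,0,0,1,0,0,0,0,0,0,1]}}

```text
time: 20.82
tool_pos: [0.5164, -0.156, 0.0733]
eef_rot: [1.0, 0.003, 0.001, 0.0]
force: [0.4, -0.5, -0.7]
opening: 0.443
```

>>> {"method": "carry_out", "body": {"steps": [0,0,0,0,0,0.2,1,0,0,0,0,0,0.1,1,0,0,0,0,0,0.1,1,0,0,0,0,0,0,1]}}

```text
time: 21.15
tool_pos: [0.5163, -0.1558, 0.065]
eef_rot: [1.0, 0.003, 0.0, -0.0]
force: [-0.1, -0.0, 1.6]
opening: 0.444
```

>>> {"method": "carry_out", "body": {"steps": [0,0,0,0,0,0,0.55,0,0,0,0,0,0,0.53,0,0,0,0,0,0,0.5,0,0,0,0,0,0,0.45,0,0,0,0,0,0,0.3]}}

```text
time: 21.57
tool_pos: [0.5157, -0.1558, 0.0646]
eef_rot: [1.0, 0.003, -0.0, -0.0]
force: [-0.5, 0.1, 0.1]
opening: 0.586
```

>>> {"method": "carry_out", "body": {"steps": [0,0,0,0,0,0,0,0,0,0,0,0,0,0,0,0,0,0,0,-0.2,0,0,0,0,0,0,-0.8,0,0,0,0,0,0,-1,0]}}

```text
time: 21.98
tool_pos: [0.5147, -0.1556, 0.1042]
eef_rot: [1.0, 0.003, -0.001, -0.0]
force: [0.7, -0.6, -0.1]
opening: 0.963
```

>>> {"method": "carry_out", "body": {"steps": [0,0,0,0,0,-1,0,0,0,0,0,0,-1,0,0,0,0,0.4,-0.45,0,0,0,0,0,0.4,-1,0,0,0,0,0,0.4,-1,0,0]}}

```text
time: 22.4
tool_pos: [0.5401, -0.1064, 0.145]
eef_rot: [1.0, 0.002, 0.001, -0.0]
force: [-0.7, 0.3, -0.5]
opening: 0.998
```

>>> {"method": "carry_out", "body": {"steps": [0,0,0,0.4,-1,0,0,0,0,0,0.4,-1,0,0,0,0,0,0.4,-1,0,0,0,0,0,0.4,-1,0,0,0,0,0,0.4,-1,0,0]}}

```text
time: 22.82
tool_pos: [0.5793, -0.0048, 0.1442]
eef_rot: [1.0, 0.003, -0.0, -0.0]
force: [0.2, 0.1, 0.6]
opening: 0.998
```

>>> {"method": "carry_out", "body": {"steps": [0,0,0,0.4,-1,0,0,0,0,0,0.4,-1,0,0,0,0,0,0.4,-1,0,0,0,0,0,0.4,-1,0,0,0,0,0,0.4,-1,0,0]}}

```text
time: 23.23
tool_pos: [0.6186, 0.0954, 0.1441]
eef_rot: [1.0, 0.003, -0.0, -0.0]
force: [0.3, 0.1, -0.6]
opening: 0.998
```

>>> {"method": "carry_out", "body": {"steps": [0,0,0,0.4,-1,0,0,0,0,0,0.4,-1,0,0,0,0,0,0.4,-0.7,0,0,0,0,0,0,-0.3,0,0,0,0,0,0,0,0,0]}}

```text
time: 23.65
tool_pos: [0.6417, 0.1563, 0.1438]
eef_rot: [1.0, 0.004, -0.0, -0.0]
force: [-0.6, 0.5, 0.2]
opening: 0.999
```

Run:
```python
from h import *
print(ctrl.get_obs()["tool_pos"])
im=eyes.grab_frame("wrist")
for a,c in blobs(im,"yellow",200,120,40): print(a,c,"top",np.round(ray("wrist",[c],.080)[0,:2],4),"cap",np.round(ray("wrist",[c],.0715)[0,:2],4),"tag",np.round(ray("wrist",[c],.009)[0,:2],4))
w=eyes.grab_frame("side")[60:210,230:400]; s=eyes.grab_frame("scene")[170:345,170:270]
o=np.hstack([cv2.resize(w,(453,400),interpolation=3),cv2.resize(s,(228,400),interpolation=3)]); cv2.imwrite("pics/d7.png",o[:,:,::-1])
```

```text
[0.64173547 0.15626157 0.14383934]
882 [328.5 201.9] top [0.6627 0.118 ] cap [0.6605 0.1166] tag [0.6437 0.1061]
2337 [283.4 220.8] top [0.6479 0.1512] cap [0.645 0.151] tag [0.6239 0.1502]
```

View pics/d7.png

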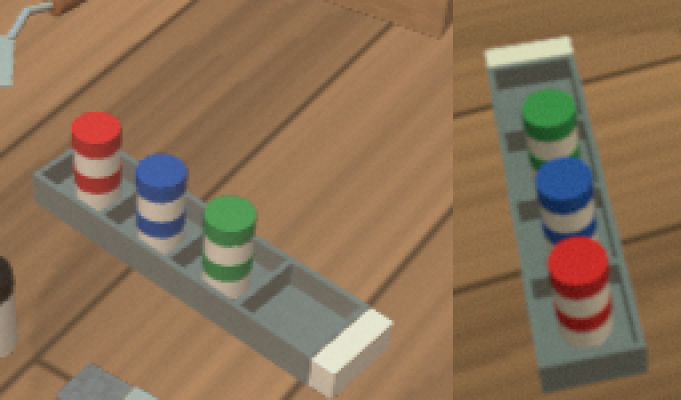

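Red (97,160), blue (160,205) and green (230,245) are all upright in their pockets. Yellow is at about (0.644,0.152).

>>> {"method": "carry_out", "body": {"steps": [0,0,0,0.05,0.15,0.3,0,0,0,0,0,0,0.8,0,0,0,0,0,0,1,0,0,0,0,0,0,1,0,0,0,0,0,0,0.6,0]}}

```text
time: 24.22
tool_pos: [0.642, 0.1491, 0.0685]
eef_rot: [1.0, 0.002, -0.001, 0.001]
force: [-0.4, 0.1, 1.2]
opening: 0.999
```

>>> {"method": "carry_out", "body": {"steps": [0,0,0,0,0,0.2,0.2,0,0,0,0,0,0.05,0.3,0,0,0,0,0,0,0.4,0,0,0,0,0,0,0.5,0,0,0,0,0,0,0.5]}}

```text
time: 24.63
tool_pos: [0.644, 0.1509, 0.0668]
eef_rot: [1.0, 0.003, 0.001, -0.0]
force: [0.7, 0.8, 0.1]
opening: 0.658
```

Run:
```python
from h import *
print(ctrl.get_obs()["tool_pos"],ctrl.get_obs()["opening"])
w=eyes.grab_frame("scene")
cv2.imwrite("pics/d8.png",cv2.resize(w[180:280,370:470],None,fx=5,fy=5,interpolation=3)[:,:,::-1])
```

```text
[0.64401802 0.15092106 0.06683692] 0.6582583495895481
```

View pics/d8.png

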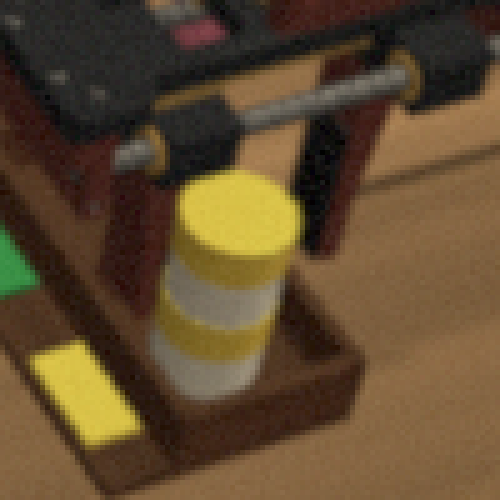

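The scene crop shows the yellow pot (235,285) between the fingers, nearly centred. Close and lift.

>>> {"method": "carry_out", "body": {"steps": [0,0,0,0,-0.07,0.07,0.52,0,0,0,0,0,0,0.54,0,0,0,0,0,0,0.56,0,0,0,0,0,0,0.7,0,0,0,0,0,0,1]}}

```text
time: 25.1
tool_pos: [0.6433, 0.1527, 0.0644]
eef_rot: [1.0, 0.003, 0.0, -0.0]
force: [0.4, 1.4, 0.1]
opening: 0.437
```

>>> {"method": "carry_out", "body": {"steps": [0,0,0,0,0,0,1,0,0,0,0,0,0,1,0,0,0,0,0,0,1]}}

```text
time: 25.35
tool_pos: [0.6433, 0.1525, 0.0644]
eef_rot: [1.0, 0.003, 0.0, -0.0]
force: [-0.4, 1.7, 1.9]
opening: 0.437
```

>>> {"method": "carry_out", "body": {"steps": [0,0,0,0,0,-0.3,1,0,0,0,0,0,-0.9,1,0,0,0,0,0,-1,1,0,0,0,0,0,-1,1,0,0,0,0,0,-1,1]}}

```text
time: 25.77
tool_pos: [0.6429, 0.1514, 0.1491]
eef_rot: [1.0, 0.002, -0.0, 0.0]
force: [-0.6, 0.1, -0.7]
opening: 0.44
```

>>> {"method": "carry_out", "body": {"steps": [0,0,0,-0.3,0.4,-1,1,0,0,0,-0.6,0.8,0,1,0,0,0,-0.6,1,0,1,0,0,0,-0.6,1,0,1,0,0,0,-0.6,1,0,1]}}

```text
time: 26.18
tool_pos: [0.5888, 0.0666, 0.1685]
eef_rot: [1.0, 0.003, -0.0, 0.0]
force: [0.9, -0.0, -1.4]
opening: 0.439
```

>>> {"method": "carry_out", "body": {"steps": [0,0,0,-0.7,1,0,1,0,0,0,-0.7,1,0,1,0,0,0,-0.7,1,0,1,0,0,0,-0.7,1,0,1,0,0,0,-0.7,1,0,1]}}

```text
time: 26.6
tool_pos: [0.519, -0.0339, 0.1684]
eef_rot: [1.0, 0.002, -0.0, 0.0]
force: [0.5, -0.1, -0.7]
opening: 0.437
```

>>> {"method": "carry_out", "body": {"steps": [0,0,0,-0.7,1,0,1,0,0,0,-0.7,1,0,1,0,0,0,-0.7,1,0,1,0,0,0,-0.7,1,0,1,0,0,0,-0.5,0.8,0,1]}}

```text
time: 27.02
tool_pos: [0.4527, -0.1307, 0.1684]
eef_rot: [1.0, 0.002, -0.0, 0.0]
force: [-0.1, 0.2, -1.3]
opening: 0.435
```

>>> {"method": "carry_out", "body": {"steps": [0,0,0,-0.3,0.8,0,1,0,0,0,0,0,0,1,0,0,0,0,0,0.4,1,0,0,0,0,0,0,1]}}

```text
time: 27.35
tool_pos: [0.4485, -0.1439, 0.1592]
eef_rot: [1.0, 0.003, -0.001, -0.0]
force: [-0.2, 0.6, -1.2]
opening: 0.438
```

>>> {"method": "carry_out", "body": {"steps": [0,0,0,-0.15,0,0.6,1,0,0,0,0,0,1,1,0,0,0,0,0,1,1,0,0,0,0,0,0.9,1,0,0,0,0,0,0.6,1]}}

```text
time: 27.77
tool_pos: [0.4454, -0.1432, 0.0763]
eef_rot: [1.0, 0.004, -0.001, -0.0]
force: [-1.0, -0.8, -1.0]
opening: 0.43
```

>>> {"method": "carry_out", "body": {"steps": [0,0,0,0,0,0.2,1,0,0,0,0,0,0.1,1,0,0,0,0,0,0,1,0,0,0,0,0,0,1]}}

```text
time: 28.1
tool_pos: [0.4464, -0.1446, 0.0728]
eef_rot: [1.0, 0.003, 0.0, 0.0]
force: [0.2, 0.1, -1.2]
opening: 0.439
```

>>> {"method": "carry_out", "body": {"steps": [0,0,0,0,0,0.2,1,0,0,0,0,0,0.1,1,0,0,0,0,0,0.1,1,0,0,0,0,0,0,1]}}

```text
time: 28.43
tool_pos: [0.4461, -0.1447, 0.0643]
eef_rot: [1.0, 0.003, 0.0, -0.0]
force: [-0.2, 0.5, -0.5]
opening: 0.439
```

>>> {"method": "carry_out", "body": {"steps": [0,0,0,0,0,0,0.55,0,0,0,0,0,0,0.53,0,0,0,0,0,0,0.5,0,0,0,0,0,0,0.45,0,0,0,0,0,0,0.3]}}

```text
time: 28.85
tool_pos: [0.4458, -0.1448, 0.0643]
eef_rot: [1.0, 0.003, 0.0, 0.0]
force: [0.2, 0.1, 0.3]
opening: 0.589
```

>>> {"method": "carry_out", "body": {"steps": [0,0,0,0,0,0,0,0,0,0,0,0,0,0,0,0,0,0,0,-0.2,0,0,0,0,0,0,-0.8,0,0,0,0,0,0,-1,0]}}

```text
time: 29.27
tool_pos: [0.4447, -0.1447, 0.104]
eef_rot: [1.0, 0.003, -0.001, -0.0]
force: [0.1, -0.1, -0.2]
opening: 0.961
```

>>> {"method": "carry_out", "body": {"steps": [0,0,0,0,0,-1,0,0,0,0,0,0,-1,0,0,0,0,0,0,-1,0,0,0,0,0.6,-0.8,-1,0,0,0,0,0.6,-0.8,0,0]}}

```text
time: 29.68
tool_pos: [0.4714, -0.1137, 0.1881]
eef_rot: [1.0, 0.001, 0.003, -0.0]
force: [1.1, 0.3, 0.6]
opening: 0.999
```

>>> {"method": "carry_out", "body": {"steps": [0,0,0,0.5,-1,0,0,0,0,0,0.5,-1,0,0,0,0,0,0.5,-1,0,0,0,0,0,0.5,-1,0,0,0,0,0,0.5,-1,0,0]}}

```text
time: 30.1
tool_pos: [0.5193, -0.0115, 0.1846]
eef_rot: [1.0, 0.003, 0.0, -0.0]
force: [0.3, -0.2, -0.7]
opening: 1.0
```

>>> {"method": "carry_out", "body": {"steps": [0,0,0,0,-1,0,0,0,0,0,0,-1,0,0,0,0,0,0,-1,0,0,0,0,0,0,-0.6,0,0,0,0,0,0,0,0,0]}}

```text
time: 30.52
tool_pos: [0.5186, 0.0625, 0.1843]
eef_rot: [1.0, 0.005, -0.0, -0.0]
force: [-0.4, -0.2, -0.1]
opening: 1.001
```

Run:
```python
from h import *
H["green"]=[(45,85)]
o0=np.array([.550,-.1567]); u=np.array([.9921,-.1253]); v=np.array([.1253,.9921])
w=eyes.grab_frame("side"); s=eyes.grab_frame("scene")
for k in H:
  for n,im in (("side",w),("scene",s)):
    for a,c in blobs(im,k,100,130,50):
      p=ray(n,[c],.0715)[0,:2]-o0
      if abs(p@v)<.04 and abs(p@u)<.17: print(k,n,a,"cap along,across mm",round(p@u*1e3),round(p@v*1e3))
o=np.hstack([cv2.resize(w[60:210,230:400],(453,400),interpolation=3),cv2.resize(s[150:345,170:270],(205,400),interpolation=3)]); cv2.imwrite("pics/d9.png",o[:,:,::-1])
```

```text
red scene 594 cap along,across mm 103 0
red scene 133 cap along,across mm 143 -3
yellow side 236 cap along,across mm -99 -6
yellow scene 384 cap along,across mm -107 0
green scene 397 cap along,across mm -37 2
blue side 251 cap along,across mm 36 2
blue scene 481 cap along,across mm 32 2
```

View pics/d9.png

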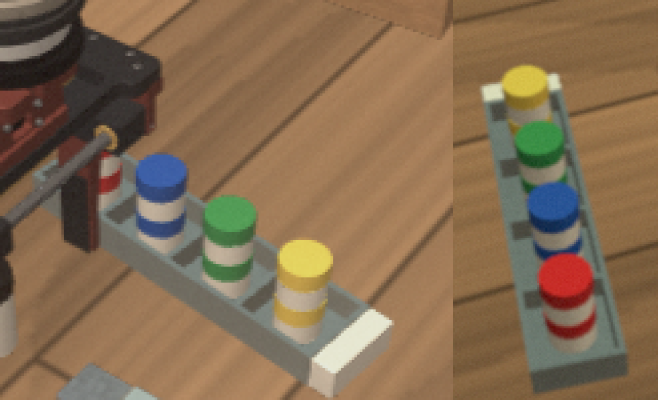

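All four pots are upright in the correct pockets. Yellow (302,290) is next to the white end, then green, blue and red. Scene offsets are 3 mm or less from the pocket centres, and the arm is clear.

```bash
python3 -c "
from workcell import finish_job; print(finish_job())"
```

```text
the job is handed in; nothing more can be done
None
```

All four pots are in the archive rack in reverse order, and I handed the job in at about 31 s of the 115 s allowed. From the archive's white end they stand yellow, green, blue, red. Each was set down gently on its pocket floor and released with the fingers opening outward. The look-alike pots were not touched.

**Last checks:** In the final scene image the caps sit within 3 mm of their pocket centres along the rack and 2 mm across. All four pots looked upright, and the arm was clear of them, retracted to z≈0.18 m.

**Disagreements:**
- **Yellow:** the side camera put its cap about 6 mm off along and across the rack. Its colour mask probably missed part of the cap. That is still within tolerance.
- **Red and green:** I had no side-camera measurement for these at the end. Red was partly hidden by the gripper and green was missed by the mask, so their final positions rest on the scene camera alone.
- **Green while carried:** it leaned about 0.09 rad in the grip. It stood up when released, and later pictures showed it upright.

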